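Index the swivel caddy to the green hole

TASK

The swivel base on the black shelf lets the round beige caddy be turned to a new side and locked there. Draw up its yellow spring pin knob, turn the caddy by it to the neighbouring green-ringed hole (not the red-ringed one), let the pin drop fully home there and let go. Leave the small glass jar standing where it is.

Things in the scene. Friction and masses are not known exactly. Their poses are not given: they have to be found in the camera images.
- pin_knob (a point): Centre of the yellow pull knob of the spring pin: upright cylinder, 28 mm diameter, 36 mm tall, on the caddy's short black arm above a silver barrel (26 mm diameter). 74 mm above the shelf when the pin is home. Pulls straight up against a spring (6 to 9 N), 24 mm to a hard stop; drawn 15 to 20 mm the pin clears the plate, and the knob can carry the caddy round (0.5 N). Let go, it springs down.
- base: Fixed swivel base: silver round plate, 340 mm diameter, 16 mm thick. Origin on the upright turning axis at shelf level; its x axis points to the pin's starting hole. Nine 22 mm holes 40 degrees apart on a 140 mm radius, on which the knob moves too. The beige caddy on it (160 mm diameter, its contents included 62 mm high) turns either way once the pin is drawn; a pin in a hole locks it.
- green_ring: Green painted ring, 42 mm diameter, round the target hole; origin at the hole's centre, 16 mm above the shelf. One hole (40 degrees) from the starting hole, on either side; the hole on the other side has a like ring in red. The 13 mm round-nosed pin drops 10 mm into the hole when let go within about 7 mm of its centre; elsewhere it rests on the plate, 10 mm too high.
- jar: Small clear glass jar with cork-look stopper, to be left alone: 60 mm diameter, 99 mm tall, origin at the centre of its underside; it stands loose on the shelf left or right of the swivel base.

How it is judged (in metres and radians):
On the way:
1. the pin is drawn up clear of its starting hole (z of pin_knob in the frame of base above 0.0835 m and horizontal distance between pin_knob and green_ring above 0.06 m), for 0.1 s.
At the end, for the whole second after the job is handed in: The pin has dropped home in the green-ringed hole: the knob stands within 10 mm of that hole's centre seen from above and less than 4 mm above its home height; the glass jar stands upright (within 10 degrees) within 20 mm of where it was; the gripper has let go (horizontal distance between pin_knob and green_ring below 0.01 m and z of pin_knob in the frame of base below 0.078 m and distance of jar from where it was at the start of the episode below 0.02 m and angle between jar's own z axis and vertical below 0.17 rad); the robot touches nothing.
It fails at once if the glass jar is knocked over or shoved more than 30 mm (distance of jar from where it was at the start of the episode above 0.03 m or angle between jar's own z axis and vertical above 0.5 rad).
It also fails if it takes over 35 s, if anything falls off the work surface, if the arm or the gripper's body presses on something with over 40 N, if the wrist force passes 120 N, or if a joint passes its speed limit or range.

ROBOT

A 6-joint arm with a two-finger parallel gripper is mounted at the origin on the work surface. World frame = base frame: x ahead of the robot, y to its left, z up, the work surface at z = 0. Lengths are in mm, angles in rad, forces in N, time in s.
With the tool pointing down it reaches from about 300 to 775 mm from the base axis. Payload 14.6 kg.
Tool frame: the origin (TCP) lies on the mounting face of the last link; the fingertips stand 199 mm ahead of it and the grasp point (between the pads) lies 180 mm ahead of it; z points along the fingers, y is the line along which they close (so a half turn about z gives the same grasp; the last joint's range is limited). The gripper opens to 94 mm and grips with 3 to 60 N. Pads are 16 mm wide; open, the fingers measure 119 mm over their backs; the gripper's body (75 mm by 177 mm) begins 78 mm behind the grasp point.
Start: joints at [1.223, 0.3, 1.521, -0, 1.321, -0.067], TCP at [152.416, 528.451, 404.646] pointing down, gripper open.
Joint ranges: [-3.03, 3.03], [-0.79, 2.21], [0.23, 2.52], [-1.04, 4.18], [0, 3.07], [-2.55, 2.55]. Speed limits (rad/s): [2.22, 2.22, 2.57, 3.14, 3.14, 3.14].

INTERFACE

Orientations are given as [roll, pitch, yaw] about the fixed x, y, z axes, in that order (R = Rz(yaw) Ry(pitch) Rx(roll)).
In Python, from cell import manip gives the robot as it stands. The module is installed in compiled form; this text tells all that it offers.
- The arm moves only by the shell command python3 -m creep 'ROWS' [FORCE]. ROWS is a JSON object of lists of equal length, an entry for each row: "slide": the shift along the world's x, y, z in cm, a list of three; "turn": the turn about the world's z in rad; "claw": the opening, from 0 (shut) to 1 (fully open). A call has 1 to 8 rows; each row shifts and turns the commanded pose from where the row before left it; what a row does not reach is not made up. A row lasts 1/8 s, in which the tool goes at most 62.5 mm and 10.7 degrees, less where a joint would pass 70% of its speed; a pose out of reach is approached as far as the arm can. A call with a gripper value outside its range is refused whole. The fingers move at their own pace and stop on an object; FORCE is the grip in N (left out, the last holds). Time passes only in rows, so rows that do not move let the fingers close. It gives the time, the measured TCP pose, the force, the opening and the grip force at its end, in the units of the state.
- manip.read_state(): the state, without advancing time (a new reading comes with each control period).
- manip.camera(name): name is "side" or "top" or "wrist"; returns (picture, depth): 480x640x3 uint8, red, green, blue; 480x640 float32, mm along the optical axis (not along the pixel's ray), 0 where there is no reading.
- manip.calibration(name): a dict with "intrinsics" (3x3 intrinsics, pixels), "k1" (the pictures are not rectified: a ray, as slopes to the right and down, at radius r is drawn at 1 + k1 r^2 times it, then the intrinsics apply), "pose" (4x4, takes a point from camera to world coordinates). Camera axes: x right, y up, looking along -z (the intrinsics and any distortion apply to the point x, -y, -z); pixel columns grow to the right and rows downward; lengths in mm; the calibration is good to about 2 mm. A picture is of the moment at which its call begins: read the wrist's pose just before it. calibration takes no time and is no camera call; for the wrist camera it gives the pose at the moment of the call.
- manip.sign_off(): hands the job in; it is judged then, once.
Trained networks look in the newest picture that a camera, given by its name, has taken for a name from the list of things; names that differ only in an ending like _2 or _b are one class to them, and where a whole thing is asked for, a point or a joint stands for the part that bears it (a point fixed in the world has none). Each returns a list of dicts, best first, with "score" (0 to 1); they miss things now and then, are a little off and sometimes report something else, mostly with a low value. They report only what shows in the picture. A call takes as long as a camera call.
- manip.cut_out(query, camera): "mask" (480x640 bool, what is visible of it) and "position" ([column, row] in pixels, amid what is visible of it).
The state is a dict: "clock": time; "joints": joint angles; "qd": joint speeds; "effort": joint torques, N m; "eef_pos": TCP position; "eef_rot": TCP orientation; "wrist_force": force on the tool from outside, world axes, zero at the start; "moment": the same for the moment, N m; "finger_gap": finger opening in mm; "finger_force": force on a finger pad.
Only numpy, scipy, OpenCV 4.12 (cv2) and the standard library are available. Lean on these libraries where they do the work, as an engineer would, in place of code of your own. Each camera call takes 0.05 s, during which the arm holds its last target. There are 200 camera calls.

## Working session

There is one attempt and no reset: what is moved stays moved. The work goes in short steps, Python scripts to look and compute and a shell command to move; the robot and the scene stay as the last step left them, time stands still between calls to the robot, and variables do not carry over. Pictures are saved under pics/ and viewed, at most 10 in all, crops included, and the job is handed in when it is done.

```bash
mkdir -p pics
cat > h.py <<'E'
import numpy as np, cv2
from cell import manip
def ray_pts(cam, px, depth=None, z=None):
    c=manip.calibration(cam) if isinstance(cam,str) else cam
    K=np.array(c["intrinsics"]);k1=c["k1"];T=np.array(c["pose"])
    px=np.atleast_2d(np.array(px,float))
    u=cv2.undistortPoints(px.reshape(-1,1,2),K,np.array([k1,0,0,0.])).reshape(-1,2)
    d=np.c_[u[:,0],-u[:,1],-np.ones(len(u))]
    if depth is not None: return (d*np.array(depth)[:,None])@T[:3,:3].T+T[:3,3]
    w=d@T[:3,:3].T; s=(z-T[2,3])/w[:,2]
    return T[:3,3]+w*s[:,None]
def save(n,im): cv2.imwrite('pics/'+n+'.png',cv2.cvtColor(im,cv2.COLOR_RGB2BGR))
E
python3 - <<'E'
from h import *
for cam in ['top','side']:
    im,d=manip.camera(cam); save(cam+'0',im)
    for q in ['pin_knob','base','green_ring','jar']:
        for r in manip.cut_out(q,cam)[:2]:
            m=r['mask']&(d>0); v,u=np.nonzero(m)
            if len(v)==0: print(cam,q,'nodepth',r['score'],r['position']);continue
            p=ray_pts(cam,np.c_[u,v],d[v,u])
            print(cam,q,round(r['score'],2),np.round(r['position']),len(v),np.round(np.median(p,0)),np.round(np.percentile(p,[2,98],axis=0)).tolist())
print(manip.read_state())
E
```

```text
top pin_knob 0.45 [280. 218.] 160 [618.  59.  93.] [[606.0, 47.0, 36.0], [632.0, 71.0, 98.0]]
top base 0.57 [310. 275.] 18466 [489.  -3.  19.] [[342.0, -154.0, 12.0], [644.0, 149.0, 61.0]]
top green_ring 0.8 [252. 252.] 288 [550. 125.  18.] [[532.0, 107.0, 13.0], [569.0, 144.0, 23.0]]
top jar 0.83 [510. 256.] 882 [ 526. -418.   94.] [[500.0, -450.0, 7.0], [554.0, -401.0, 104.0]]
top jar 0.72 [278. 216.] 173 [618.  58.  92.] [[606.0, 46.0, 19.0], [638.0, 71.0, 98.0]]
side pin_knob 0.65 [325. 217.] 139 [615.  49.  80.] [[604.0, 42.0, 59.0], [630.0, 66.0, 94.0]]
side base 0.71 [286. 263.] 8752 [479. -42.  18.] [[337.0, -168.0, 5.0], [642.0, 142.0, 61.0]]
side jar 0.58 [369. 368.] 1303 [ 518. -450.   69.] [[498.0, -463.0, 3.0], [549.0, -415.0, 101.0]]
{'clock': 0.5, 'joints': array([ 1.22342325e+00,  2.99914178e-01,  1.52102841e+00, -3.56144655e-06,
        1.32070942e+00, -6.66057696e-02]), 'qd': array([ 6.53447413e-04,  3.18362167e-04, -1.01480199e-04,  1.36430745e-05,
        3.09572293e-04, -6.23544311e-05]), 'effort': array([-9.43216110e-04, -5.31339991e+01, -3.52736557e+01,  7.08583533e-02,
        2.14902515e-02,  4.40375246e-06]), 'eef_pos': array([152.40291224, 528.44996944, 404.62576885]), 'eef_rot': array([-3.14153320e+00, -5.07606388e-07,  2.86082623e+00]), 'wrist_force': array([-0.59583947, -0.7237308 ,  0.50364727]), 'moment': array([ 0.00431769, -0.03032728,  0.00466444]), 'finger_force': 0.0, 'finger_gap': 94.09737253275254}
```

View pics/top0.png

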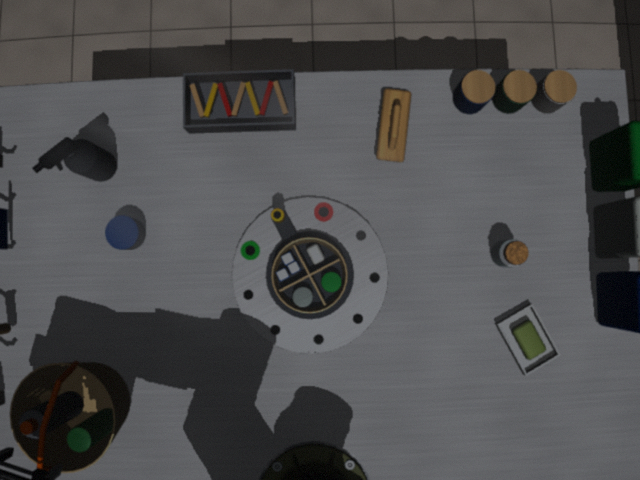

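View pics/side0.png

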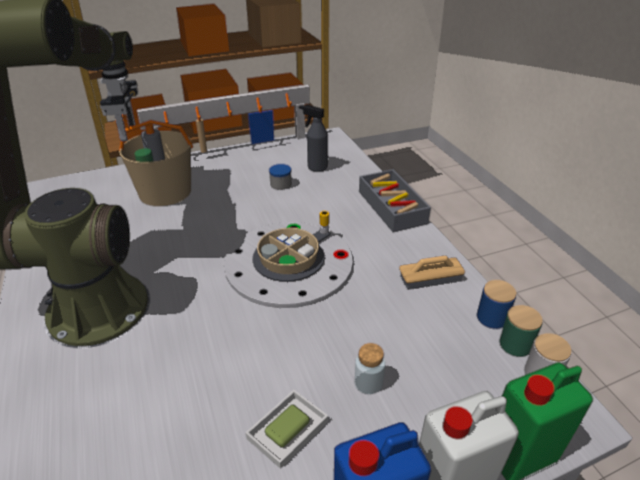

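Run:
```python
from h import *
from scipy.optimize import least_squares
im,d=manip.camera('top'); hsv=cv2.cvtColor(im,cv2.COLOR_RGB2HSV)
def comp(lo,hi,minA=15):
    m=cv2.inRange(hsv,lo,hi); n,l,s,c=cv2.connectedComponentsWithStats(m)
    return [(s[i],c[i],l==i) for i in range(1,n) if s[i][4]>=minA]
for nm,lo,hi in [('yel',(20,110,100),(35,255,255)),('grn',(40,80,50),(90,255,255)),('red',(0,130,80),(8,255,255))]:
    for s,c,m in comp(lo,hi):
        print(nm,s,np.round(c,1),np.round(ray_pts('top',c,z=92 if nm=='yel' else 16),1))
# plate fit: base mask outer contour at z=16
m=manip.cut_out('base','top')[0]['mask'].astype(np.uint8)
c=max(cv2.findContours(m,0,1)[0],key=cv2.contourArea)[:,0,:]
p=ray_pts('top',c,z=16)[:,:2]
r=least_squares(lambda q:np.hypot(*(p-q[:2]).T)-170,[489,-3],loss='soft_l1',f_scale=2)
print('base',r.x,np.median(abs(r.fun)))
```

```text
yel [246  83  13  31 103] [252.2  98.6] [[863.1 106.   92. ]]
yel [203  84  14  32 122] [210.1  99.9] [[863.5 194.5  92. ]]
yel [271 209  12  12  56] [276.7 214.6] [[618.5  59.6  92. ]]
grn [632 124   8  55 328] [636.4 148.3] [[ 757.  -753.1   16. ]]
grn [241 241  19  19 221] [249.9 250.1] [[549.8 125.4  16. ]]
grn [321 272  20  21 323] [330.8 281.9] [[476.4 -48.3  16. ]]
grn [514 322  31  37 382] [528.9 339.7] [[ 336.7 -479.2   16. ]]
grn [ 78 430  12  20 125] [ 84.7 440.6] [[136.9 505.3  16. ]]
red [218  83  14  32 129] [224.3  99.1] [[886.3 176.7  16. ]]
red [260  82  14  32 113] [266.   96.8] [[888.4  83.8  16. ]]
base [492.98325817  -2.36119926] 1.7125515926805406
```

Top view: knob at (277,215), green ring at (250,250), red ring at (323,212). The jar at (513,252) is far off to the right. The ring and knob positions agree with a 140 mm radius and 40° spacing. I'll close the fingers tangentially to the circle, which means a turn of −2.40 rad, and move to a hover first.

```bash
python3 -m creep '{"slide":[[2.9,-2.9,0],[2.9,-2.9,0],[2.9,-2.9,0],[2.9,-2.9,0],[2.9,-2.9,0],[2.9,-2.9,0],[2.9,-2.9,0],[2.9,-2.9,0]],"turn":[-0.15,-0.15,-0.15,-0.15,-0.15,-0.15,-0.15,-0.15],"claw":[1,1,1,1,1,1,1,1]}' 30
python3 -m creep '{"slide":[[2.9,-2.9,0],[2.9,-2.9,0],[2.9,-2.9,0],[2.9,-2.9,-1],[2.9,-2.9,-1],[2.9,-2.9,-2],[2.9,-2.9,-2],[0,0,0]],"turn":[-0.15,-0.15,-0.15,-0.15,-0.15,-0.15,-0.15,-0.15],"claw":[1,1,1,1,1,1,1,1]}'
python3 - <<'E'
from h import *
s=manip.read_state(); c=manip.calibration('wrist'); im,d=manip.camera('wrist'); save('w1',im)
print(s['eef_pos'],s['eef_rot'],s['joints'])
for q in ['pin_knob','green_ring']:
    for r in manip.cut_out(q,'wrist')[:2]:
        v,u=np.nonzero(r['mask']&(d>0)); p=ray_pts(c,np.c_[u,v],d[v,u])
        if len(v): print(q,round(r['score'],2),np.round(r['position']),np.round(np.median(p,0),1),np.round(np.percentile(p,[2,98],axis=0)).tolist())
        if q=='pin_knob' and len(v):
            t=p[p[:,2]>86]; print('top',len(t),np.round((t.min(0)+t.max(0))/2,1))
E
```

```text
clock: 1.6
eef_pos: [385.2, 295.4, 404.8]
eef_rot: [3.141, -0.0, 1.656]
wrist_force: [0.3, -0.3, -0.3]
finger_gap: 93.9
finger_force: 0.0
clock: 2.6
eef_pos: [588.5, 91.4, 342.5]
eef_rot: [-3.141, 0.003, 0.453]
wrist_force: [-0.9, 0.1, 0.9]
finger_gap: 93.7
finger_force: 0.0
[588.50855481  91.41996387 342.455568  ] [-3.14070574e+00  2.86888518e-03  4.53202485e-01] [ 9.26391420e-02  4.55535788e-01  1.45638272e+00 -1.93201544e-04
  1.23267146e+00  1.21029862e+00]
green_ring 0.92 [275. 254.] [550.6 125.7  16.7] [[531.0, 107.0, 15.0], [569.0, 145.0, 18.0]]
green_ring 0.67 [360. 309.] [541.6  36.2  16.4] [[356.0, -128.0, 14.0], [652.0, 144.0, 91.0]]
```

View pics/w1.png

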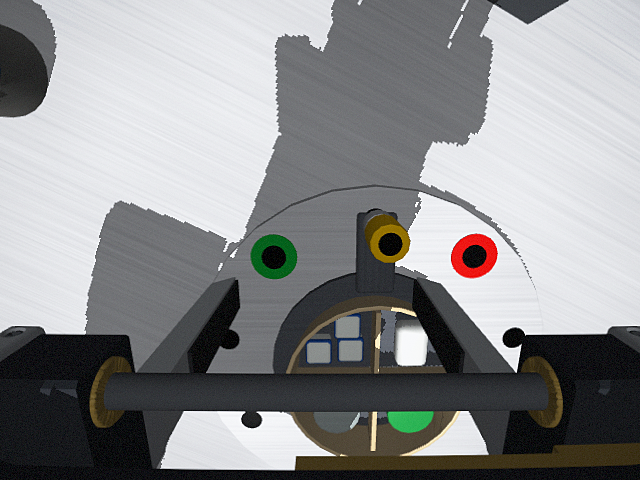

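The wrist view shows the yellow knob's top at about (390,243), green ring at (275,256) and red ring at (474,255). I'll compute the knob centre and the radius fit from these.

Run:
```python
from h import *
c=manip.calibration('wrist'); im,d=manip.camera('wrist')
print(ray_pts(c,[390,243],z=92), d[235,375:405:6])
for p in ([273.5,256.5],[474,255.5]): print(ray_pts(c,p,z=16))
v,u=np.mgrid[215:265,365:412]; v=v.ravel();u=u.ravel()
P=ray_pts(c,np.c_[u,v],d[v,u]); t=P[P[:,2]>85]; print(len(t),t.min(0),t.max(0))
```

```text
[[619.42017323  61.35882954  92.        ]] [240.36047 240.90117 238.79242 239.56323 239.22668]
[[549.06385504 127.28450341  16.        ]]
[[630.90025042 -34.77836952  16.        ]]
1306 [605.73915096  46.35064419  85.05774922] [657.1621438  128.69888343 324.2196993 ]
```

```bash
python3 -m creep '{"slide":[[1.5,-1.5,0],[1.57,-1.57,0],[0,0,-3],[0,0,-3],[0,0,-1.6],[0,0,-1],[0,0,0],[0,0,0]],"turn":[0,0,0,0,0,0,0,0],"claw":[1,1,1,1,1,1,1,1]}' 30
python3 - <<'E'
from h import *
s=manip.read_state();im,d=manip.camera('wrist'); save('w2',im)
print(s['eef_pos'],s['eef_rot'],s['wrist_force'])
E
```

```text
clock: 3.8
eef_pos: [618.3, 62.8, 259.6]
eef_rot: [3.141, -0.001, 0.461]
wrist_force: [-0.0, -0.0, 1.1]
finger_gap: 94.1
finger_force: 0.0
[618.30449205  62.81900862 259.64103332] [ 3.14102632e+00 -1.33843728e-03  4.61196577e-01] [-0.03845747 -0.01203299  1.05851048]
```

View pics/w2.png

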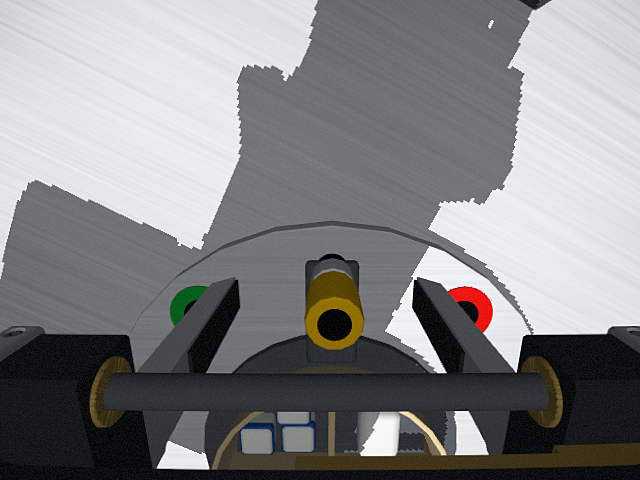

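The knob top at (335,322) sits a little right of the finger midline (~326). I'll make a small correction and close.

```bash
python3 -m creep '{"slide":[[0.1,-0.2,-0.3],[0,0,0],[0,0,0],[0,0,0],[0,0,0],[0,0,0],[0,0,0],[0,0,0]],"turn":[0,0,0,0,0,0,0,0],"claw":[1,0,0,0,0,0,0,0]}' 40
```

```text
clock: 4.85
eef_pos: [619.1, 60.7, 255.7]
eef_rot: [3.141, -0.0, 0.461]
wrist_force: [-0.5, -0.3, -0.4]
finger_gap: 27.7
finger_force: 31.5
```

```bash
python3 -m creep '{"slide":[[0,0,0.6],[0,0,0.6],[0,0,0.6],[0,0,0.1],[0,0,0],[0,0,0]],"turn":[0,0,0,0,0,0],"claw":[0,0,0,0,0,0]}' 50
python3 - <<'E'
from h import *
im,d=manip.camera('side'); save('s2',im[150:330,220:460].repeat(3,0).repeat(3,1))
E
```

```text
clock: 5.6
eef_pos: [619.1, 60.8, 274.4]
eef_rot: [-3.141, 0.0, 0.461]
wrist_force: [3.5, 2.0, -8.2]
finger_gap: 27.1
finger_force: 50.0
```

View pics/s2.png

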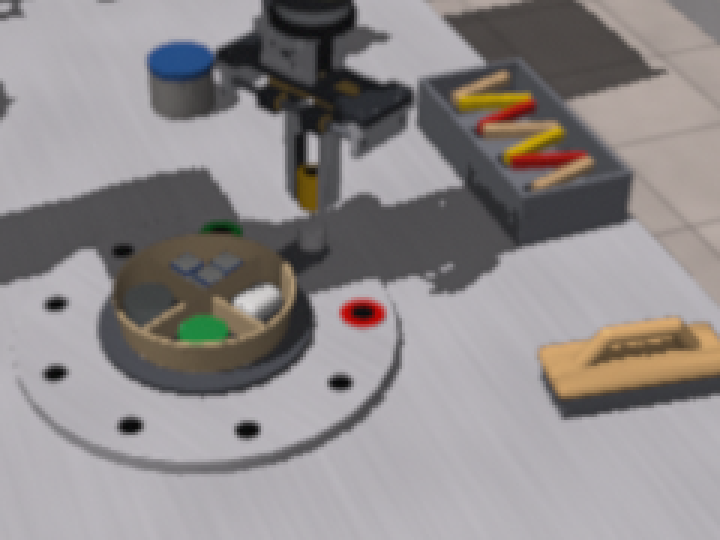

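Drawn 18.7 mm; the side crop shows the knob (310,185) lifted off its barrel (312,235). Starting the arc, in two halves.

```bash
python3 -m creep '{"slide":[[-0.60,1.07,0],[-0.68,1.01,0],[-0.77,0.94,0],[-0.85,0.88,0],[0,0,0]],"turn":[0.087,0.087,0.087,0.087,0],"claw":[0,0,0,0,0]}' 50
```

```text
clock: 6.28
eef_pos: [589.8, 100.1, 274.5]
eef_rot: [-3.141, 0.001, 0.809]
wrist_force: [0.7, 0.4, -7.9]
finger_gap: 27.3
finger_force: 50.0
```

```bash
python3 -m creep '{"slide":[[-0.92,0.80,0],[-0.99,0.72,0],[-1.05,0.63,0],[-1.10,0.53,0],[0,0,0],[0,0,0]],"turn":[0.087,0.087,0.087,0.087,0,0],"claw":[0,0,0,0,0,0]}' 50
python3 - <<'E'
from h import *
s=manip.read_state()['eef_pos'];c=manip.calibration('wrist'); im,d=manip.camera('wrist'); save('w3',im); print(s,np.degrees(np.arctan2(s[1]+2,s[0]-494)))
im,d=manip.camera('top')
for q in ['pin_knob','green_ring']:
    for r in manip.cut_out(q,'top')[:1]: print(q,r['score'],r['position'])
E
```

```text
clock: 7.02
eef_pos: [549.9, 126.2, 274.6]
eef_rot: [-3.141, 0.0, 1.154]
wrist_force: [-0.4, 1.5, -9.3]
finger_gap: 27.2
finger_force: 50.0
[549.90092642 126.17913287 274.61285995] 66.43723049842663
```

View pics/w3.png

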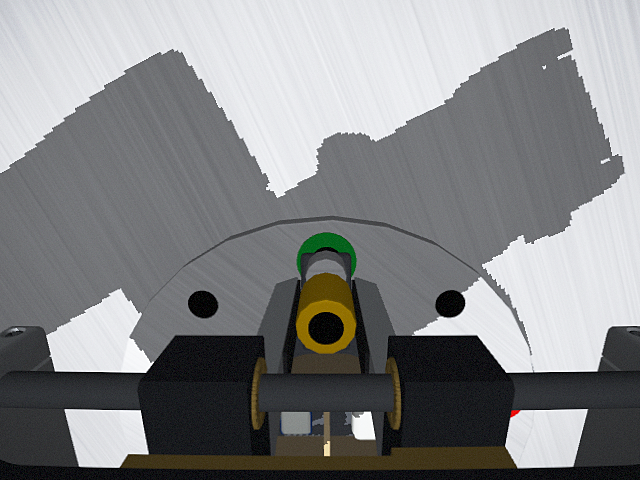

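The ring (327,245) is centred behind the arm, and the neighbouring holes at columns 203 and 451 are symmetric about it, so it is aligned. Lowering, then opening.

```bash
python3 -m creep '{"slide":[[0,0,-0.6],[0,0,-0.6],[0,0,-0.6],[0,0,0],[0,0,0],[0,0,0],[0,0,0],[0,0,0]],"turn":[0,0,0,0,0,0,0,0],"claw":[0,0,0,0,0,1,1,1]}' 50
python3 -m creep '{"slide":[[0,0,0],[0,0,0],[0,0,0],[0,0,0],[0,0,2],[0,0,3],[0,0,4],[0,0,0]],"turn":[0,0,0,0,0,0,0,0],"claw":[1,1,1,1,1,1,1,1]}'
python3 - <<'E'
from h import *
c=manip.calibration('wrist'); im,d=manip.camera('wrist'); save('w4',im); print(manip.read_state()['eef_pos'])
for r in manip.cut_out('pin_knob','wrist')[:1]:
    v,u=np.nonzero(r['mask']&(d>0)); p=ray_pts(c,np.c_[u,v],d[v,u]); print(r['score'],r['position'],np.percentile(p,[5,50,95],axis=0).round(1).tolist())
u,v=np.meshgrid(np.arange(250,420,2),np.arange(150,350,2));u=u.ravel();v=v.ravel()
P=ray_pts(c,np.c_[u,v],d[v,u]); t=P[(np.hypot(P[:,0]-550,P[:,1]-126)<12)&(P[:,2]>80)&(P[:,2]<130)]
print(len(t),np.median(t,0),t.min(0),t.max(0))
E
```

```text
clock: 8.22
eef_pos: [549.7, 126.7, 257.2]
eef_rot: [3.141, -0.001, 1.157]
wrist_force: [0.6, 0.2, -0.0]
finger_gap: 53.9
finger_force: 0.0
clock: 9.22
eef_pos: [549.8, 126.6, 349.5]
eef_rot: [3.137, -0.003, 1.157]
wrist_force: [-1.3, 0.3, -0.4]
finger_gap: 94.1
finger_force: 0.0
[549.49413104 126.55482563 347.49375738]
0.65 [325.1, 254.4] [[538.8, 115.8, 62.8], [550.8, 129.6, 91.4], [561.6, 139.2, 92.9]]
220 [549.9401912  126.24278168  91.87128136] [538.3057172  114.50979551  89.94369065] [561.62472631 137.76557839  93.48327024]
```

View pics/w4.png

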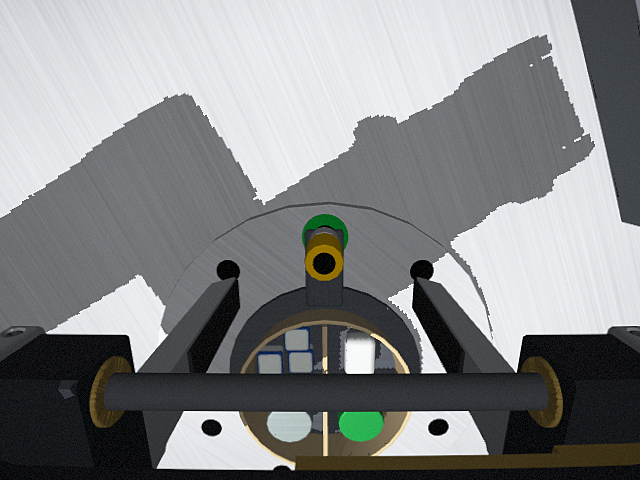

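The knob top is at z ≈ 92 mm, its home height, over the green ring (325,235). The pin is home, the gripper is open and clear, and the jar was never approached.

```bash
python3 -c "
from cell import manip
print(manip.sign_off())"
```

```text
the job is handed in; nothing more can be done
None
```

The caddy is turned to the green-ringed hole with the pin dropped home and the gripper clear. The arm never went near the jar, and the job was handed in at about 9.5 s of the 35 s allowed; no verdict was returned.

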